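# Load the dosing unit's slide and trip a dose

## Robot

A 6-joint arm with a two-finger parallel gripper is mounted at the origin on the work surface. World frame = base frame: x ahead of the robot, y to its left, z up, the work surface at z = 0. Lengths are in m, angles in rad, forces in N, time in s.
With the tool pointing down it reaches from about 0.25 to 0.775 m from the base axis. Payload 4 kg.
Tool frame: the origin (TCP) lies at the very end of the fingers, on their centre line; the grasp point (between the pads) lies 19 mm behind it; z points along the fingers, y is the line along which they close (so a half turn about z gives the same grasp; the last joint's range is limited). The gripper opens to 94 mm and grips with 3 to 60 N. Pads are 16 mm wide; open, the fingers measure 119 mm over their backs; the gripper's body (75 mm by 177 mm) begins 78 mm behind the grasp point.
Start: joints at [-1.37, 0.087, 1.371, -0, 1.684, -0.103], TCP at [0.165, -0.525, 0.172] pointing down, gripper open.
Joint ranges: [-3.1, 3.1], [-0.76, 2.03], [0.27, 2.55], [-1.08, 4.22], [0.17, 2.65], [-2.57, 2.57]. Speed limits (rad/s): [2.79, 2.79, 3.14, 3.14, 3.14, 3.14].

## Interface

Orientations are given as [roll, pitch, yaw] about the fixed x, y, z axes, in that order (R = Rz(yaw) Ry(pitch) Rx(roll)).
In Python, from bench import robot gives the robot as it stands. The module is installed in compiled form; this text tells all that it offers.
- The arm moves only by the tool move_arm, never from a script. Its argument "deltas" is one flat list of numbers, 7 for each row, row after row: the turn, a rotation vector about the tool's x, y, z in rad, then the shift along the tool's x, y, z in cm, then the closure, from -1 (fully open) to 1 (shut). A call has 1 to 8 rows; each row is the pose to reach, as a shift and turn from the pose commanded when the call began, along the tool's axes at that moment; what a row does not reach only later rows make up. A row lasts 1/10 s, in which the tool goes at most 50 mm and 8.59 degrees, less where a joint would pass 70% of its speed; a pose out of reach is approached as far as the arm can. A call with a gripper value outside its range is refused whole. The fingers move at their own pace and stop on an object; the grip force is fixed at half the most. Time passes only in rows, so rows that repeat a pose let the fingers close. It gives the time, the measured TCP pose, the force, the opening and the grip force at its end, in the units of the state.
- robot.get_obs(): the state, without advancing time (a new reading comes with each control period).
- robot.snapshot(name): name is "scene" or "top"; returns a dict with "image" (384x512x3 uint8, red, green, blue), "depth" (384x512 float32, m along the optical axis (not along the pixel's ray), 0 where there is no reading), "fov_y" (degrees; the focal length in pixels is half the picture's height over the tangent of half this angle, whatever the lens; pixels are square), "cx", "cy" (the principal point, pixels), "D" ([k1, k2, p1, p2, k3] as OpenCV has them; the pictures are not rectified), "origin" and "orientation" of the camera in the world. Camera axes: x right, y up, looking along -z (the intrinsics and any distortion apply to the point x, -y, -z); pixel columns grow to the right and rows downward; lengths in m; the calibration is good to about 2 mm. A picture is of the moment at which its call begins.
- robot.close_job(): hands the job in; it is judged then, once.
The state is a dict: "time": time; "joint_positions": joint angles; "qvel": joint speeds; "joint_torque": joint torques, N m; "tool_pos": TCP position; "ee_rot": TCP orientation; "wrist_force": force on the tool from outside, world axes, zero at the start; "wrist_torque": the same for the moment, N m; "width": finger opening in m; "finger_force": force on a finger pad.
Only numpy, scipy, OpenCV 4.12 (cv2) and the standard library are available. Lean on these libraries where they do the work, as an engineer would, in place of code of your own. Each camera call takes 0.05 s, during which the arm holds its last target. There are 200 camera calls.

## Task

Load the washers' dosing unit: lay the white round detergent block flat and fully down in the round cavity of the grey slide, and the blue square block likewise in the square cavity, in either order. With both seated, push the slide (it has a red lip for that) fully home into the unit, then press the yellow plunger on top fully down through its stroke and let it come back up. Do not press the plunger before the slide is home, and leave the green hexagonal block and the other things on the table where they are.

Things in the scene. Friction and masses are not known exactly. Their poses are not given: they have to be found in the camera images.
- dosing_unit: Fixed stainless housing: x -70 to +80 mm, y +-110 mm in its frame, 102 mm high, on a dark base plate reaching 260 mm ahead (-x). Origin on the table top under the housing. x = direction in which the slide is pushed in; the mouth faces -x, 196 mm wide, lintel underside 72 mm above the table (an unseated block jams there). Place and yaw vary.
- slide (a joint): Loader slide, m: 0 = fully out, 0.14 = home against its stop; starts 0 to 0.025. Moves along the unit's +x with about 3 N of friction, no spring. A grey plate 130 (x) x 180 (y) x 22 mm, top 38 mm above the table, with two blind cavities side by side 14 mm deep, clear of the housing when out, and an upright red lip at its near (-x) end.
- round_cavity (a point): Centre of the floor of the round cavity (69 mm diameter, 14 mm deep, 2 mm chamfer at the mouth), 24 mm above the table. Moves with the slide. Axes as the dosing unit's. At the start it lies 75 to 100 mm ahead of the housing's front face.
- square_cavity (a point): Centre of the floor of the square cavity (63 x 63 mm, sides along the dosing unit's x and y, 14 mm deep, 2 mm chamfer), 24 mm above the table, 86 mm to the -y side of the round cavity. Moves with the slide. Axes as the dosing unit's.
- push_lip (a point): Middle of the top edge of the outer (-x) face of the red lip: upright plate 10 mm thick, 140 mm wide (y), from 16 to 73 mm above the table, on the slide, 83 mm to the -x side of the cavity centres. Push this face along the dosing unit's +x. When home it stands 43 mm ahead of the housing.
- plunger (a joint): Yellow sprung plunger on top of the housing, m: 0 = up, grows as it is pressed down, 0.014 = fully down (about 6 N there). It springs back up by itself.
- plunger_top (a point): Centre of the top face of the plunger (48 mm diameter), on the roof of the dosing unit; its travel is straight down, 14 mm. 132 mm above the table when up; its black base (64 mm diameter) stays 4 mm lower than the pressed plunger.
- round_block: White detergent block, a disc of 66 mm diameter and 40 mm height, 0.2 kg (varies), lying flat on the table. Origin at the centre of its underside, z up. Seated, its top 26 mm stand above the slide's plate.
- square_block: Blue detergent block, 60 x 60 x 40 mm, 0.2 kg (varies), lying flat on the table. Origin at the centre of its underside, x and y along its sides, z up. Seated, its top 26 mm stand above the slide's plate.
- hex_block: Green hexagonal block, 60 mm across flats, 40 mm high; fits neither cavity; bystander. Origin at the centre of its underside. It, the round and the square block swap places from start to start.
- detergent_bottle: Orange bottle, 84 mm diameter, 210 mm high; bystander. Origin under its centre.
- softener_bottle: Blue bottle, 72 mm diameter, 190 mm high; bystander. Origin under its centre.
- spray_can: Green can, 60 mm diameter, 170 mm high; bystander. Origin under its centre.
- carton: Orange carton, 70 x 160 x 130 mm high; bystander. Origin under its centre.
- mug: White mug, 80 mm diameter, 90 mm high, handle at its +y; bystander. Origin under its centre.
- brush: Hand brush lying flat, 180 mm long along its x; bystander.
There are look-alikes about, which are no part of the job. What is shaped like the round_block but orange or pink is not meant.

How it is judged:
On the way, in this order (a step that is already met when the one before it is completed fails the run):
1. both blocks seated in their cavities, slide still out (z of round_block in the frame of round_cavity below 0.004 m and horizontal distance between round_block and round_cavity below 0.005 m and angle between each of round_block, square_block's own z axis and vertical below 0.08 rad and z of square_block in the frame of square_cavity below 0.004 m and horizontal distance between square_block and square_cavity below 0.005 m and value of joint slide below 0.07 m), for 0.1 s.
2. slide fully home with both blocks seated (z of round_block in the frame of round_cavity below 0.004 m and horizontal distance between round_block and round_cavity below 0.005 m and angle between each of round_block, square_block's own z axis and vertical below 0.08 rad and z of square_block in the frame of square_cavity below 0.004 m and horizontal distance between square_block and square_cavity below 0.005 m and value of joint slide above 0.134 m), for 0.1 s.
3. plunger pressed fully down, slide home (value of joint slide above 0.134 m and value of joint plunger above 0.0125 m), for 0.05 s.
At the end, for the whole second after the job is handed in: Both blocks lie flat at rest in their matching cavities (underside within 4 mm of the floor, centre within 5 mm, tilt under 0.08 rad), the slide is home (within 6 mm of its stop), the plunger has been pressed to within 1.5 mm of full stroke after that and is back up (within 2 mm) (all of step 2 and value of joint plunger below 0.002 m and linear speed of each of round_block, square_block below 0.02 m/s); the robot touches nothing.
It fails at once if plunger pressed (over 7 mm) before the slide is home (value of joint plunger above 0.007 m and value of joint slide below 0.13 m).
It fails at once if a bystander moved more than 30 mm (distance of any of hex_block, detergent_bottle, softener_bottle, spray_can, carton, mug, brush from where it was at the start of the episode above 0.03 m).
It also fails if it takes over 72 s, if anything falls off the work surface, if the arm or the gripper's body presses on something with over 40 N, if the wrist force passes 120 N, or if a joint passes its speed limit or range.

## Working session

There is one attempt and no reset: what is moved stays moved. The work goes in short steps, Python scripts to look and compute and a tool call to move; the robot and the scene stay as the last step left them, time stands still between calls to the robot, and variables do not carry over. Pictures are saved under pics/ and viewed, at most 10 in all, crops included, and the job is handed in when it is done.

Besides the shell and the picture viewer there is one more tool, called after "Call:" as name(argument=value, ...), one argument or row to a line, values as JSON. move_arm: Moves the arm, as the interface text tells. Its arguments: {"type":"object","properties":{"deltas":{"type":"array","items":{"type":"number"}}},"required":["deltas"]}

```bash
mkdir -p pics
cat > h.py <<'E'
import numpy as np, cv2
from bench import robot
def cam(n):
    s=robot.snapshot(n); h=s["image"].shape[0]
    s["f"]=h/2/np.tan(np.radians(s["fov_y"])/2)
    s["K"]=np.array([[s["f"],0,s["cx"]],[0,s["f"],s["cy"]],[0,0,1]])
    from scipy.spatial.transform import Rotation as R
    o=np.array(s["orientation"]); s["R"]=o if o.shape==(3,3) else R.from_euler("xyz",o).as_matrix()
    return s
def rays(s,px):
    p=cv2.undistortPoints(np.asarray(px,float).reshape(-1,1,2),s["K"],np.array(s["D"],float)).reshape(-1,2)
    return np.c_[p[:,0],-p[:,1],-np.ones(len(p))]@s["R"].T
def onplane(s,px,z):
    d=rays(s,px); o=np.array(s["origin"]); return o+d*((z-o[2])/d[:,2])[:,None]
def cloud(s):
    h,w=s["depth"].shape; u,v=np.meshgrid(np.arange(w),np.arange(h))
    d=rays(s,np.stack([u,v],-1)).reshape(h,w,3); return np.array(s["origin"])+d*s["depth"][...,None]
def save(s,n): cv2.imwrite("pics/"+n,s["image"][:,:,::-1])
E
python3 - <<'E'
from h import *
print(robot.get_obs())
for n in("scene","top"):
    s=cam(n); save(s,n+"0.png"); print(n,s["origin"],s["orientation"],s["fov_y"],s["cx"],s["cy"],s["D"],s["depth"].min(),s["depth"].max())
    np.save(n+"0.npy",s,allow_pickle=True)
E
```

```text
{'time': 0.0, 'joint_positions': array([-1.37010366e+00,  8.79590739e-02,  1.37223098e+00, -2.04287251e-05,
        1.68357405e+00, -1.03064757e-01]), 'qvel': array([ 0.00083005, -0.00264614,  0.00044827,  0.00023752,  0.00070964,
       -0.00239371]), 'joint_torque': array([ 4.10608945e-04, -3.40175807e+01, -3.02426720e+01,  7.18041253e-02,
        3.31019587e-02, -1.59749648e-04]), 'tool_pos': array([ 0.16439425, -0.5242208 ,  0.17121382]), 'ee_rot': array([-3.13943064e+00, -2.03207883e-04,  3.03754922e-01]), 'wrist_force': array([-0.1628022 , -0.49082843, -0.25700737]), 'wrist_torque': array([ 0.06988107,  0.0224942 , -0.00572066]), 'finger_force': 0.0, 'width': 0.09366087281573461}
scene [ 1.07576229 -0.57710181  0.93037032] [ 0.7551717  -0.01986379  0.66486164] 48.261009799456765 257.5975921514321 193.43257007071315 [-0.14181845  0.          0.          0.          0.        ] 0.0 2.344938
top [0.43991484 0.05282342 1.05291091] [ 0.13454036 -0.00346991 -1.55713419] 57.20191460987917 257.19825589504006 188.3306631972753 [-0.0484113  0.         0.         0.         0.       ] 0.0 1.9841309
```

View pics/scene0.png

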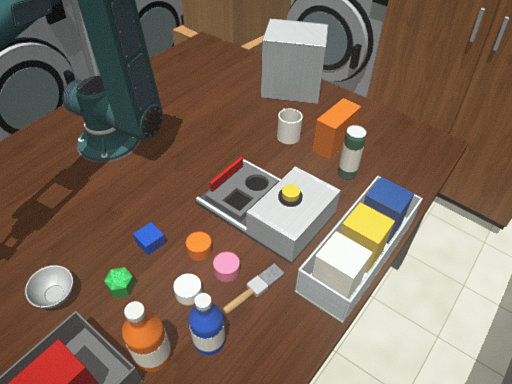

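View pics/top0.png

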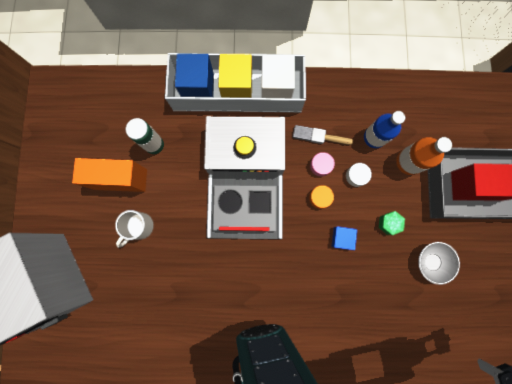

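The scene view shows the white disc at (188,289) and the blue block at (150,238). In the top view the disc is at (358,175), the blue block at (345,238), the round cavity at (230,201), the square cavity at (260,202), the red lip at (243,229) and the plunger at (245,147).

```bash
cat > m.py <<'E'
from h import *
import sys
def comp(mask,seed):
    n,l,st,c=cv2.connectedComponentsWithStats(mask.astype(np.uint8))
    d=[(np.hypot(*(c[i]-seed)),i) for i in range(1,n) if st[i,4]>25]; return l==min(d)[1]
def measure(s,seeds,z0=0.04):
    hsv=cv2.cvtColor(s["image"],cv2.COLOR_RGB2HSV).astype(int); H,S,V=hsv[...,0],hsv[...,1],hsv[...,2]; P=cloud(s); Z=P[...,2]
    M=dict(white=(S<50)&(V>150)&(abs(Z-.04)<.008),blue=(abs(H-112)<12)&(S>120)&(V>60)&(abs(Z-.04)<.008),
      round=(V<75)&(Z<.031)&(Z>.015),square=(V<75)&(Z<.031)&(Z>.015),lip=((H<8)|(H>172))&(S>120)&(Z>.06),plunger=(abs(H-29)<6)&(S>120)&(Z>.12),
      roof=(S<60)&(abs(Z-.102)<.008),plate=(S<60)&(abs(Z-.038)<.006))
    zz=dict(white=.04,blue=.04,round=.024,square=.024,lip=.073,plunger=.132,roof=.102,plate=.038)
    for k,sd in seeds.items():
        m=comp(M[k],np.array(sd)); c,_=cv2.findContours(m.astype(np.uint8),0,1); c=max(c,key=cv2.contourArea)
        W=onplane(s,c.reshape(-1,2),zz[k])[:,:2]
        r=cv2.minAreaRect((W*1000).astype(np.float32)); (cc,rad)=cv2.minEnclosingCircle((W*1000).astype(np.float32))
        print(k,m.sum(),"rect",np.round(r[0],1),np.round(r[1],1),round(r[2],1),"circ",np.round(cc,1),round(rad,1),"z",round(float(np.median(Z[m])),4))
E
python3 - <<'E'
from m import *
for n,sd in dict(top=dict(white=(358,175),blue=(345,238),round=(230,201),square=(260,202),lip=(243,229),plunger=(245,147),roof=(245,130),plate=(245,215)),
   scene=dict(white=(188,283),blue=(150,235),round=(257,183),square=(238,200),lip=(226,173),plunger=(290,190),roof=(310,210))).items():
    s=np.load(n+"0.npy",allow_pickle=True).item(); print(n)
    for k in sd:
        try: measure(s,{k:sd[k]})
        except Exception as e: print(k,e)
E
```

```text
top
white 386 rect [ 625.4 -248.5] [62.6 62.8] 0.8 circ [ 624.8 -248.5] 32.9 z 0.0396
blue 446 rect [ 436.8 -201.2] [61.8 59.3] 82.6 circ [ 436.6 -201.6] 40.4 z 0.0393
round 405 rect [539.3 130.4] [64.8 64.2] 46.1 circ [539.9 130.6] 33.6 z 0.0241
square 404 rect [541.8  43.9] [58.9 61.6] 0.5 circ [541.9  44. ] 40.5 z 0.0239
lip 197 rect [459.9  87.6] [  8.3 135.7] 0.8 circ [460.2  87.6] 68.0 z 0.072
plunger 244 rect [681.6  87. ] [44.2 45.7] 0.8 circ [681.   86.7] 23.8 z 0.1311
roof 3791 rect [695.5  88. ] [153.3 218.8] 0.1 circ [697.3  87. ] 131.5 z 0.1014
plate 1647 rect [520.   87.8] [127.3 178.6] 0.8 circ [520.   87.8] 109.7 z 0.0372
scene
white 548 rect [ 627.7 -251.4] [64.9 66.2] 39.5 circ [ 627.9 -250.6] 34.8 z 0.0395
blue 420 rect [ 441.  -204.7] [59.9 63.3] 82.1 circ [ 440.4 -205.1] 40.9 z 0.0392
round 231 rect [535.8 135.8] [62.7 54.2] 39.2 circ [533.  138.4] 32.5 z 0.0235
square 278 rect [532.9  49.8] [54.3 58.8] 89.5 circ [532.4  50.3] 37.7 z 0.0241
lip 209 rect [467.1  81.1] [ 20.2 147.8] 0.3 circ [465.5  81.1] 74.1 z 0.0705
plunger 180 rect [682.8  86.6] [45.2 44.5] 50.0 circ [681.8  85.3] 24.6 z 0.1313
roof 3305 rect [700.4  85. ] [153.5 227.4] 0.2 circ [702.5  84.8] 133.9 z 0.1013
```

```bash
cat > d.py <<'E'
from h import *
from scipy.spatial.transform import Rotation as R
def delta(p,yawdeg,p0=None,e0=None):
    o=robot.get_obs(); p0=o["tool_pos"] if p0 is None else p0; e0=o["ee_rot"] if e0 is None else e0
    A=R.from_euler("xyz",e0); B=R.from_euler("xyz",[np.pi,0,np.radians(yawdeg)])
    print("turn",np.round((A.inv()*B).as_rotvec(),3),"cm",np.round(A.inv().apply(np.array(p)-p0)*100,2)); return np.array(p),np.array([np.pi,0,np.radians(yawdeg)])
E
python3 - <<'E'
from d import *
for n in("top","scene"):
    s=np.load(n+"0.npy",allow_pickle=True).item(); P=cloud(s); Z=P[...,2]
    hsv=cv2.cvtColor(s["image"],cv2.COLOR_RGB2HSV).astype(int)
    m=(Z>.025)&(Z<.25)&(P[...,0]>.3)&(P[...,0]<.9)&(P[...,1]<0)&(P[...,1]>-.5)
    k,l,st,c=cv2.connectedComponentsWithStats(m.astype(np.uint8))
    for i in range(1,k):
        q=P[l==i]
        if len(q)>40: print(n,np.round(c[i]),np.round(np.percentile(q,2,0)*1000),np.round(np.percentile(q,98,0)*1000))
a=delta([.439,-.203,.12],-7.5)
delta([.439,-.203,.02],-7.5,*a)
E
```

```text
top [289.  91.] [824. -79.  31.] [897.  -2. 137.]
top [384. 129.] [ 712. -332.   32.] [ 773. -274.  191.]
top [280. 145.] [623. -22.  57.] [770.  -2. 105.]
top [428. 166.] [ 504. -475.   29.] [ 703. -372.  211.]
top [323. 163.] [ 624. -171.   32.] [ 684. -111.   43.]
top [359. 174.] [ 594. -277.   28.] [ 654. -218.   44.]
top [275. 208.] [460.  -2.  34.] [583.  -1.  41.]
top [322. 197.] [ 526. -167.   33.] [ 586. -108.   43.]
top [392. 223.] [ 455. -371.   27.] [ 511. -315.   43.]
top [344. 238.] [ 406. -231.   31.] [ 466. -171.   43.]
top [433. 249.] [ 359. -499.   26.] [ 428. -414.   48.]
top [437. 279.] [ 313. -498.   26.] [ 344. -419.   48.]
scene [223. 206.] [458.  -4.  26.] [586.  -0.  40.]
scene [272. 233.] [626. -24.  27.] [774.  -1. 104.]
scene [149. 236.] [ 409. -233.   26.] [ 470. -175.   43.]
scene [198. 243.] [ 529. -169.   27.] [ 589. -109.   42.]
scene [319. 271.] [827. -82.  30.] [899.  -3. 137.]
scene [226. 264.] [ 628. -172.   27.] [ 688. -112.   42.]
scene [ 52. 278.] [ 314. -498.   25.] [ 427. -414.   46.]
scene [118. 280.] [ 455. -373.   27.] [ 516. -316.   43.]
scene [201. 314.] [ 603. -345.   30.] [ 784. -226.  190.]
scene [145. 336.] [ 654. -455.   33.] [ 715. -381.  211.]
scene [104. 345.] [ 503. -499.   26.] [ 701. -471.   82.]
turn [-0.002  0.     0.435] cm [ 35.81 -22.43   5.19]
turn [0. 0. 0.] cm [ 0. -0. 10.]
```

Call:
move_arm(
  deltas=[0,0,0.435,35.8,-22.4,5.2,-1,0,0,0.435,35.8,-22.4,5.2,-1,0,0,0.435,35.8,-22.4,5.2,-1,0,0,0.435,35.8,-22.4,5.2,-1,0,0,0.435,35.8,-22.4,5.2,-1,0,0,0.435,35.8,-22.4,5.2,-1,0,0,0.435,35.8,-22.4,5.2,-1,0,0,0.435,35.8,-22.4,5.2,-1],
)

```text
time: 0.9
tool_pos: [0.4187, -0.2269, 0.1238]
ee_rot: [-3.142, 0.0, -0.131]
wrist_force: [0.8, -0.5, -0.7]
width: 0.094
finger_force: 0.0
```

Run:
```python
from d import *
print(robot.get_obs()["tool_pos"],robot.get_obs()["ee_rot"])
delta([.439,-.203,.02],-7.5)
```

```text
[ 0.41866012 -0.22689908  0.12384849] [-3.14158542e+00  2.11665662e-04 -1.31374265e-01]
turn [-0.  0. -0.] cm [ 1.71 -2.64 10.38]
```

Call:
move_arm(
  deltas=[0,0,0,1.4,-2.2,0.4,-1,0,0,0,1.4,-2.2,3,-1,0,0,0,1.4,-2.2,3,-1,0,0,0,1.4,-2.2,3,-1],
)

```text
time: 1.3
tool_pos: [0.4339, -0.2085, 0.0938]
ee_rot: [-3.141, 0.002, -0.131]
wrist_force: [0.3, 0.7, 0.2]
width: 0.0945
finger_force: 0.0
```

Run:
```python
from d import *
print(robot.get_obs()["tool_pos"],robot.get_obs()["ee_rot"])
delta([.439,-.203,.02],-7.5)
```

```text
[ 0.43394304 -0.20854278  0.09378511] [-3.14086752e+00  2.11277722e-03 -1.31314809e-01]
turn [-0.001  0.002 -0.   ] cm [ 0.44 -0.61  7.38]
```

Call:
move_arm(
  deltas=[0,0,0,0.4,-0.6,3,-1,0,0,0,0.4,-0.6,7.4,-1,0,0,0,0.4,-0.6,7.4,-1,0,0,0,0.4,-0.6,7.4,1,0,0,0,0.4,-0.6,7.4,1,0,0,0,0.4,-0.6,7.4,1,0,0,0,0.4,-0.6,7.4,1,0,0,0,0.4,-0.6,7.4,1],
)

```text
time: 2.1
tool_pos: [0.4402, -0.2039, 0.0216]
ee_rot: [3.141, -0.002, -0.131]
wrist_force: [-0.1, 0.3, 0.4]
width: 0.0573
finger_force: 0.0
```

Call:
move_arm(
  deltas=[0,0,0,0,0,0,1,0,0,0,0,0,0,1],
)

```text
time: 2.3
tool_pos: [0.4395, -0.2034, 0.0206]
ee_rot: [3.141, -0.0, -0.131]
wrist_force: [0.2, -0.0, 0.5]
width: 0.0415
finger_force: 0.0
```

Run:
```python
from d import *
s=cam("scene"); cv2.imwrite("pics/g1.png",cv2.resize(s["image"][150:330,60:300,::-1],None,fx=3,fy=3))
print(robot.get_obs())
```

```text
{'time': 2.35, 'joint_positions': array([-5.50538570e-01,  2.40372732e-02,  1.74532864e+00, -1.28377690e-04,
        1.37221488e+00,  1.15139570e+00]), 'qvel': array([-0.00077102,  0.00107461,  0.00261027, -0.00122416,  0.00032781,
       -0.00030404]), 'joint_torque': array([-7.38900475e-03, -2.92020196e+01, -2.81546885e+01,  4.30954434e-02,
       -6.28926675e-02,  1.50722458e-04]), 'tool_pos': array([ 0.43943715, -0.20339062,  0.02041991]), 'ee_rot': array([ 3.14147288e+00,  4.04212110e-05, -1.31112625e-01]), 'wrist_force': array([-0.13003009, -0.70554175, -0.02443429]), 'wrist_torque': array([-0.02194266, -0.00969573,  0.01306878]), 'finger_force': 0.0, 'width': 0.037571959737201226}
```

View pics/g1.png

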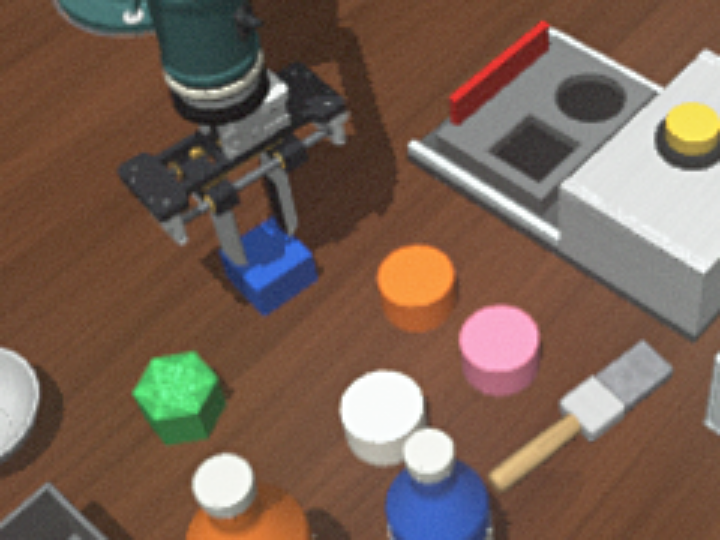

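The fingers are at the block's rear edge in the crop (about 265,230), with the block in front at (270,265), and no grip was made. Next I measure where the block is now.

Run:
```python
from m import *
s=cam("scene"); measure(s,dict(blue=(150,237)))
P=cloud(s); 
m=(np.hypot(P[...,0]-.44,P[...,1]+.203)<.09)&(P[...,2]>.05)&(P[...,2]<.1)
q=P[m]
for a in(.05,.06,.07,.08,.09):
    w=q[abs(q[:,2]-a)<.005]; print(a,len(w),np.round(np.percentile(w,[5,50,95],axis=0)[:,:2]*1000).tolist())
s=cam("top"); measure(s,dict(blue=(345,235)));save(s,"t2.png")
```

```text
blue 362 rect [ 442.  -204.7] [60.5 64.2] 81.0 circ [ 440.4 -205.1] 40.9 z 0.0391
0.05 5 [[435.0, -186.0], [447.0, -186.0], [450.0, -183.0]]
0.06 21 [[440.0, -230.0], [446.0, -186.0], [452.0, -179.0]]
0.07 28 [[432.0, -234.0], [446.0, -186.0], [453.0, -177.0]]
0.08 38 [[432.0, -234.0], [446.0, -186.0], [453.0, -177.0]]
0.09 37 [[432.0, -234.0], [446.0, -226.0], [454.0, -177.0]]Traceback (most recent call last):
  File "<stdin>", line 8, in <module>
  File "m.py", line 13, in measure
    m=comp(M[k],np.array(sd)); c,_=cv2.findContours(m.astype(np.uint8),0,1); c=max(c,key=cv2.contourArea)
  File "m.py", line 5, in comp
    d=[(np.hypot(*(c[i]-seed)),i) for i in range(1,n) if st[i,4]>25]; return l==min(d)[1]
                                                                                ~~~^^^
ValueError: min() iterable argument is empty
```

Call:
move_arm(
  deltas=[0,0,0,0,0,-5,-1,0,0,0,0,0,-5,-1,0,0,0,0,0,-5,-1,0,0,0,0,0,-5,-1],
)

```text
time: 2.85
tool_pos: [0.4389, -0.2031, 0.0696]
ee_rot: [-3.141, 0.001, -0.131]
wrist_force: [0.4, -0.2, -0.6]
width: 0.058
finger_force: 0.0
```

Run:
```python
from m import *
s=cam("scene"); measure(s,dict(blue=(150,237)))
print(robot.get_obs()["tool_pos"],robot.get_obs()["width"])
P=cloud(s); 
m=(np.hypot(P[...,0]-.44,P[...,1]+.203)<.09)&(P[...,2]>.046)&(P[...,2]<.12)
k,l,st,c=cv2.connectedComponentsWithStats(m.astype(np.uint8))
for i in range(1,k):
    q=P[l==i]
    if len(q)>10: print(st[i],np.round(np.percentile(q,[1,50,99],axis=0)*1000).tolist())
cv2.imwrite("pics/g2.png",cv2.resize(s["image"][170:270,80:220,::-1],None,fx=5,fy=5))
```

```text
blue 423 rect [ 442.7 -204.9] [59.9 66.2] 83.6 circ [ 441.5 -205.9] 40.5 z 0.0391
[ 0.43863892 -0.20291586  0.06911844] 0.062046389461956716
[151 208   8   7  30] [[435.0, -177.0, 103.0], [451.0, -174.0, 113.0], [455.0, -165.0, 120.0]]
[127 222  10   6  17] [[426.0, -245.0, 102.0], [443.0, -241.0, 112.0], [446.0, -234.0, 119.0]]
```

View pics/g2.png

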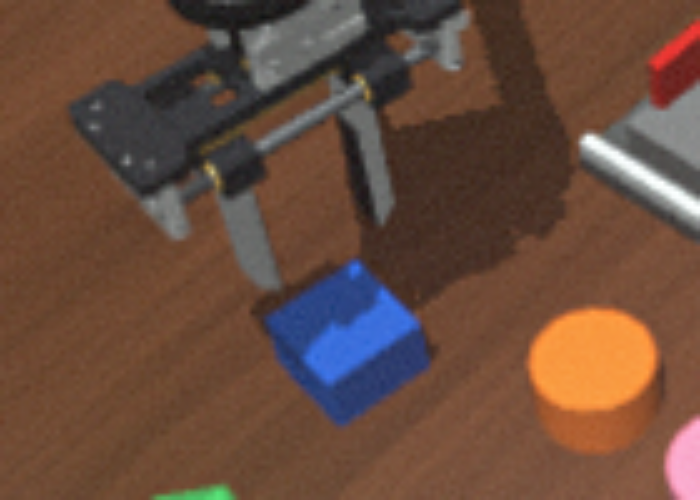

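Run:
```python
from d import *
s=np.load("scene0.npy",allow_pickle=True).item()
for z in(.07,.085,.1): print(z,np.round(onplane(s,[(133,227),(156,214)],z)*1000).tolist())
```

```text
0.07 [[413.0, -226.0, 70.0], [427.0, -157.0, 70.0]]
0.085 [[425.0, -232.0, 85.0], [439.0, -165.0, 85.0]]
0.1 [[437.0, -238.0, 100.0], [450.0, -172.0, 100.0]]
```

Call:
move_arm(
  deltas=[0,0,0,0,0,2,-1,0,0,0,0,0,4,-1,0,0,0,0,0,4,-1,0,0,0,0,0,5,-1,0,0,0,0,0,6.5,-1,0,0,0,0,0,7.9,-1,0,0,0,0,0,7.9,-1,0,0,0,0,0,7.9,-1],
)

```text
time: 3.7
tool_pos: [0.4394, -0.2034, -0.0087]
ee_rot: [-3.141, 0.0, -0.131]
wrist_force: [-0.5, -0.1, 0.8]
width: 0.0944
finger_force: 0.0
```

Call:
move_arm(
  deltas=[0,0,0,0,0,0,1,0,0,0,0,0,0,1,0,0,0,0,0,0,1,0,0,0,0,0,0,1,0,0,0,0,0,0,1,0,0,0,0,0,0,1],
)

```text
time: 4.3
tool_pos: [0.4397, -0.2032, -0.0083]
ee_rot: [-3.141, -0.001, -0.131]
wrist_force: [0.8, 1.1, 2.5]
width: 0.0595
finger_force: 30.0
```

Call:
move_arm(
  deltas=[0,0,0,0,0,0,-1,0,0,0,0,0,0,-1,0,0,0,0,0,0,-1,0,0,0,0,0,0,-1,0,0,-0.15,0,0,0,-1,0,0,-0.3,0,0,0,-1,0,0,-0.45,0,0,0,-1,0,0,-0.6,0,0,0,-1],
)

```text
time: 5.1
tool_pos: [0.4394, -0.2035, -0.0087]
ee_rot: [3.142, 0.0, 0.475]
wrist_force: [-0.1, 0.4, 0.3]
width: 0.094
finger_force: 0.0
```

Call:
move_arm(
  deltas=[0,0,-0.15,0,0,0,-1,0,0,-0.3,0,0,0,-1,0,0,-0.45,0,0,0,-1,0,0,-0.6,0,0,0,-1,0,0,-0.75,0,0,0,-1,0,0,-0.9,0,0,0,-1,0,0,-0.97,0,0,0,-1,0,0,-0.97,0,0,0,-1],
)

```text
time: 5.9
tool_pos: [0.4394, -0.2034, -0.0087]
ee_rot: [-3.141, 0.0, 1.439]
wrist_force: [-0.3, -0.1, 0.9]
width: 0.0943
finger_force: 0.0
```

Call:
move_arm(
  deltas=[0,0,0,0,0,0,1,0,0,0,0,0,0,1,0,0,0,0,0,0,1,0,0,0,0,0,0,1,0,0,0,0,0,0,1,0,0,0,0,0,0,1],
)

```text
time: 6.5
tool_pos: [0.4389, -0.2033, -0.0086]
ee_rot: [-3.14, 0.0, 1.439]
wrist_force: [-1.1, -0.1, 1.9]
width: 0.0598
finger_force: 30.0
```

Call:
move_arm(
  deltas=[0,0,0,0,0,0,-1,0,0,0,0,0,0,-1,0,0,0,0,0,0,-1,0,0,0,0,0,-4,-1,0,0,0,0,0,-8,-1,0,0,0,0,0,-8,-1,0,0,0,0,0,-8,-1],
)

```text
time: 7.2
tool_pos: [0.4404, -0.2039, 0.0726]
ee_rot: [3.139, 0.001, 1.439]
wrist_force: [-0.1, 0.1, -1.1]
width: 0.0939
finger_force: 0.0
```

Run:
```python
from d import *
print(robot.get_obs()["tool_pos"])
delta([.6264,-.250,.07],20)
```

```text
[ 0.44035025 -0.20391652  0.07261199]
turn [ 0.003 -0.     1.09 ] cm [-2.12 19.05  0.32]
```

Call:
move_arm(
  deltas=[0,0,1.09,-2.1,19,0,-1,0,0,1.09,-2.1,19,0,-1,0,0,1.09,-2.1,19,0,-1,0,0,1.09,-2.1,19,0,-1,0,0,1.09,-2.1,19,0,-1,0,0,1.09,-2.1,19,0,-1,0,0,1.09,-2.1,19,0,-1,0,0,1.09,-2.1,19,0,-1],
)

```text
time: 8.0
tool_pos: [0.6239, -0.2486, 0.0681]
ee_rot: [-3.138, 0.003, 0.345]
wrist_force: [0.0, 0.1, -0.2]
width: 0.0942
finger_force: 0.0
```

Run:
```python
from m import *
from d import *
print(robot.get_obs()["tool_pos"])
delta([.6264,-.250,-.0085],20)
s=cam("top"); measure(s,dict(blue=(345,238)))
measure(s,dict(plunger=(245,147),lip=(243,229)))
s=cam("scene"); measure(s,dict(blue=(150,237)))
```

```text
[ 0.62386305 -0.24856925  0.06809846]
turn [-0.004  0.003 -0.004] cm [0.22 0.25 7.66]
blue 315 rect [ 438.4 -198.2] [53.7 59.3] 82.5 circ [ 438.6 -199.3] 38.1 z 0.0395
plunger 245 rect [681.6  87. ] [44.2 45.7] 0.8 circ [680.9  86.8] 23.9 z 0.1312
lip 196 rect [459.9  87.6] [  8.3 135.7] 0.8 circ [460.2  87.6] 68.0 z 0.0721
blue 419 rect [ 442.4 -206.6] [59.4 63.5] 82.1 circ [ 442.8 -206.1] 41.4 z 0.0393
```

Call:
move_arm(
  deltas=[0,0,0,0.2,0.15,3,-1,0,0,0,0.2,0.15,5.5,-1,0,0,0,0.2,0.15,7.6,-1,0,0,0,0.2,0.15,7.6,-1,0,0,0,0.2,0.15,7.6,1,0,0,0,0.2,0.15,7.6,1,0,0,0,0.2,0.15,7.6,1,0,0,0,0.2,0.15,7.6,1],
)

```text
time: 8.9
tool_pos: [0.6281, -0.2493, -0.0028]
ee_rot: [-3.141, -0.002, 0.349]
wrist_force: [0.1, 1.2, 4.9]
width: 0.0655
finger_force: 18.5
```

Call:
move_arm(
  deltas=[0,0,0,0,0,0,1,0,0,0,0,0,0,-1,0,0,0,0,0,0,-1,0,0,0,0,0,0,-1,0,0,-0.15,0,0,0,-1,0,0,-0.3,0,0,0,-1,0,0,-0.45,0,0,0,-1,0,0,-0.6,0,0,0,-1],
)

```text
time: 9.7
tool_pos: [0.6272, -0.2503, -0.0051]
ee_rot: [-3.141, 0.001, 0.955]
wrist_force: [0.6, -0.1, -0.0]
width: 0.0934
finger_force: 0.0
```

Call:
move_arm(
  deltas=[0,0,-0.15,0,0,0,-1,0,0,-0.3,0,0,0,-1,0,0,-0.45,0,0,0,-1,0,0,-0.6,0,0,0,-1,0,0,-0.75,0,0,0,-1,0,0,-0.9,0,0,0,-1,0,0,-0.97,0,0,0,-1,0,0,-0.97,0,0,0,-1],
)

```text
time: 10.5
tool_pos: [0.6272, -0.2503, -0.0051]
ee_rot: [-3.141, 0.0, 1.918]
wrist_force: [-0.0, 0.6, 0.3]
width: 0.0939
finger_force: 0.0
```

Call:
move_arm(
  deltas=[0,0,0,0,0,0,1,0,0,0,0,0,0,1,0,0,0,0,0,0,1,0,0,0,0,0,0,1,0,0,0,0,0,0,1],
)

```text
time: 11.0
tool_pos: [0.6272, -0.2501, -0.0046]
ee_rot: [-3.141, 0.0, 1.919]
wrist_force: [-0.8, -0.2, 0.6]
width: 0.0655
finger_force: 30.0
```

Run:
```python
from d import *
o=robot.get_obs();print(o["tool_pos"],o["ee_rot"],o["width"],o["finger_force"])
p=o["tool_pos"]
delta([p[0],p[1],.075],91)
delta([.5397,.1299,.075],91)
```

```text
[ 0.62723312 -0.25005723 -0.00464718] [-3.14111729e+00  8.89801646e-05  1.91851008e+00] 0.06547518845970783 29.99998927116394
turn [-0.    0.    0.33] cm [-0.   -0.   -7.96]
turn [-0.    0.    0.33] cm [38.7   4.71 -7.97]
```

Call:
move_arm(
  deltas=[0,0,0,0,0,-4,1,0,0,0,0,0,-8,1,0,0,0.33,4,0.5,-12,1,0,0,0.33,9,1.1,-12,1,0,0,0.33,14,1.7,-12,1,0,0,0.33,19,2.3,-12,1,0,0,0.33,23,2.8,-12,1,0,0,0.33,27,3.3,-12,1],
)

```text
time: 11.8
tool_pos: [0.565, 0.0175, 0.1147]
ee_rot: [-3.14, -0.001, 1.589]
wrist_force: [-0.0, -0.5, -2.7]
width: 0.0652
finger_force: 30.0
```

Run:
```python
from d import *
o=robot.get_obs();print(o["tool_pos"],o["ee_rot"],o["width"],o["finger_force"])
delta([.5397,.1299,.115],90.8)
```

```text
[0.56497471 0.01753815 0.11469333] [-3.14039287e+00 -6.36013303e-04  1.58942814e+00] 0.06521063644832914 29.998263716697693
turn [-0.001 -0.001  0.005] cm [11.28 -2.32 -0.02]
```

Call:
move_arm(
  deltas=[0,0,0,5,-1,0,1,0,0,0,9,-2,0,1,0,0,0,10.8,-2.3,2,1,0,0,0,10.8,-2.3,6,1,0,0,0,10.8,-2.3,6.5,1,0,0,0,10.8,-2.3,6.5,1,0,0,0,10.8,-2.3,6.5,1],
)

```text
time: 12.5
tool_pos: [0.5425, 0.1223, 0.0518]
ee_rot: [3.14, -0.0, 1.588]
wrist_force: [-0.6, -0.3, -2.1]
width: 0.0651
finger_force: 30.0
```

Run:
```python
from d import *
o=robot.get_obs();print(o["tool_pos"],o["ee_rot"],o["width"],o["finger_force"])
delta([.5397,.1299,.021],90.8)
s=cam("top"); cv2.imwrite("pics/p1.png",cv2.resize(s["image"][100:260,170:320,::-1],None,fx=3.7,fy=3.7))
```

```text
[0.54254662 0.12226396 0.05177775] [ 3.13955170e+00 -1.02781960e-04  1.58780455e+00] 0.06509176685640734 29.999263286590576
turn [ 0.002 -0.     0.003] cm [ 0.77 -0.28  3.08]
```

Call:
move_arm(
  deltas=[0,0,0,0.8,-0.3,0,1,0,0,0,0.8,-0.3,0.8,1,0,0,0,0.8,-0.3,1.3,1,0,0,0,0.8,-0.3,1.8,1,0,0,0,0.8,-0.3,2.2,1,0,0,0,0.8,-0.3,2.4,1],
)

```text
time: 13.15
tool_pos: [0.5379, 0.1305, 0.0256]
ee_rot: [-3.141, 0.0, 1.589]
wrist_force: [-0.4, -0.5, -2.6]
width: 0.0654
finger_force: 30.0
```

Call:
move_arm(
  deltas=[0,0,0,0,0,0.3,1,0,0,0,0,0,0.6,1,0,0,0,0,0,0.6,1],
)

```text
time: 13.45
tool_pos: [0.5379, 0.1305, 0.0198]
ee_rot: [-3.141, 0.0, 1.589]
wrist_force: [-0.1, 0.1, -2.9]
width: 0.0653
finger_force: 30.0
```

Call:
move_arm(
  deltas=[0,0,0,0,0,0,-1,0,0,0,0,0,0,-1,0,0,0,0,0,0,-1,0,0,0,0,0,-3,-1,0,0,0,0,0,-7,-1,0,0,0,0,0,-9,-1,0,0,0,0,0,-9,-1],
)

```text
time: 14.15
tool_pos: [0.5413, 0.1311, 0.1153]
ee_rot: [3.132, -0.001, 1.589]
wrist_force: [-0.5, 0.1, 0.7]
width: 0.094
finger_force: 0.0
```

Run:
```python
from d import *
o=robot.get_obs();print(o["tool_pos"],o["ee_rot"],o["width"],o["finger_force"])
delta([.4391,-.2034,.07],82.5)
```

```text
[0.54133808 0.13105547 0.11534015] [ 3.13205068e+00 -1.03285958e-03  1.58882883e+00] 0.09398755287239259 0.0
turn [ 0.009 -0.002  0.149] cm [-33.26 -10.87   4.4 ]
```

Call:
move_arm(
  deltas=[0,0,0.149,-33.3,-10.4,0,-1,0,0,0.149,-33.3,-10.4,0,-1,0,0,0.149,-33.3,-10.4,0,-1,0,0,0.149,-33.3,-10.4,0,-1,0,0,0.149,-33.3,-10.4,0,-1,0,0,0.149,-33.3,-10.4,0,-1,0,0,0.149,-33.3,-10.4,4,-1,0,0,0.149,-33.3,-10.4,4,-1],
)

```text
time: 14.95
tool_pos: [0.4366, -0.206, 0.0661]
ee_rot: [-3.135, -0.002, 1.435]
wrist_force: [-0.4, 0.5, 0.4]
width: 0.094
finger_force: 0.0
```

Call:
move_arm(
  deltas=[0,0,0,0,0,0,-1],
)

```text
time: 15.05
tool_pos: [0.4379, -0.2038, 0.0672]
ee_rot: [-3.136, -0.003, 1.437]
wrist_force: [0.0, 0.9, -0.7]
width: 0.0939
finger_force: 0.0
```

Run:
```python
from m import *
from d import *
o=robot.get_obs();print(o["tool_pos"],o["ee_rot"],o["width"],o["finger_force"])
delta([.4391,-.2034,-.0085],82.5)
s=cam("top"); measure(s,dict(white=(230,199),lip=(243,229),square=(260,202)))
s=cam("scene"); measure(s,dict(white=(257,180)))
cv2.imwrite("pics/p2.png",cv2.resize(s["image"][140:260,180:350,::-1],None,fx=4,fy=4))
```

```text
[ 0.4379333  -0.2038493   0.06724427] [-3.13588855e+00 -2.96185006e-03  1.43677241e+00] 0.09390636529348721 0.0
turn [-0.006 -0.003 -0.003] cm [0.04 0.15 7.57]
white 1427 rect [520.4  87.1] [127.2 176. ] 0.4 circ [520.5  85.8] 107.5 z 0.0374
lip 196 rect [459.9  87.6] [  8.3 135.7] 0.8 circ [460.2  87.6] 68.0 z 0.072
square 402 rect [540.4  43.9] [56.  61.6] 0.8 circ [540.4  44. ] 39.5 z 0.0239
white 70 rect [551. 110.] [55.7 26.9] 35.0 circ [545.9 117.2] 28.1 z 0.0406
```

View pics/p2.png

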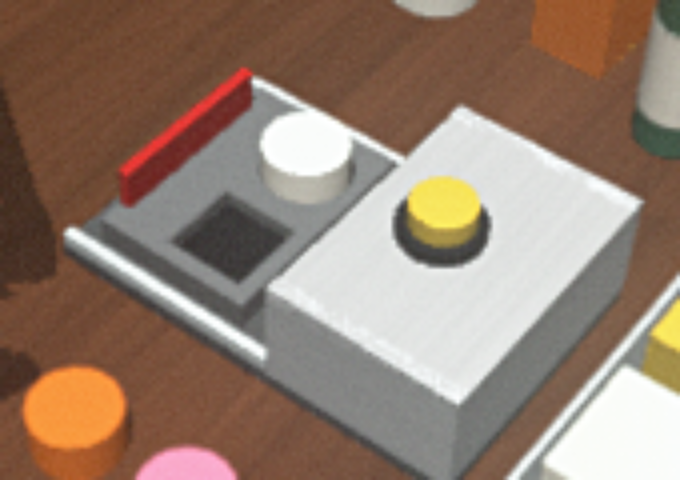

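The white disc sits flat in the round cavity, at crop (305,155), and the square cavity at (232,237) is empty. Next is the blue block.

Call:
move_arm(
  deltas=[0,0,0,0,0.1,3,-1,0,0,0,0,0.1,5.5,-1,0,0,0,0,0.1,7.2,-1,0,0,0,0,0.1,7.2,-1,0,0,0,0,0.1,7.2,1,0,0,0,0,0.1,7.2,1,0,0,0,0,0.1,7.2,1,0,0,0,0,0.1,7.2,1],
)

```text
time: 15.95
tool_pos: [0.4419, -0.2046, -0.0005]
ee_rot: [3.14, 0.001, 1.44]
wrist_force: [-3.2, -0.7, 2.2]
width: 0.0655
finger_force: 1.4
```

Call:
move_arm(
  deltas=[0,0,0,0,0,0,1,0,0,0,0,0,0,1],
)

```text
time: 16.15
tool_pos: [0.4407, -0.2045, -0.0008]
ee_rot: [-3.141, 0.0, 1.44]
wrist_force: [-3.2, 0.5, 5.5]
width: 0.0595
finger_force: 30.0
```

Run:
```python
from d import *
o=robot.get_obs();print(o["tool_pos"],o["ee_rot"],o["width"],o["finger_force"])
delta([.540,.0442,.10],90.8)
```

```text
[ 0.44074532 -0.20446119 -0.0008374 ] [-3.14062175e+00  3.64583683e-04  1.43969274e+00] 0.059451259649476174 30.00187575817108
turn [-0.001  0.    -0.145] cm [ 25.95   6.58 -10.1 ]
```

Call:
move_arm(
  deltas=[0,0,0,0,0,-4,1,0,0,0,0,0,-8,1,0,0,-0.145,5,1,-10,1,0,0,-0.145,10,2.5,-10,1,0,0,-0.145,15,4,-10,1,0,0,-0.145,20,5,-10,1,0,0,-0.145,24,6,-10,1,0,0,-0.145,25.8,6.5,-10,1],
)

```text
time: 16.95
tool_pos: [0.5402, 0.0474, 0.0974]
ee_rot: [3.142, -0.002, 1.589]
wrist_force: [-0.1, -0.4, -2.6]
width: 0.0596
finger_force: 30.0
```

Call:
move_arm(
  deltas=[0,0,0,0,0,2,1,0,0,0,0,0,5,1,0,0,0,0,0,5,1,0,0,0,0,0,5,1],
)

```text
time: 17.35
tool_pos: [0.5387, 0.043, 0.0474]
ee_rot: [-3.139, -0.0, 1.585]
wrist_force: [0.6, -0.2, -2.3]
width: 0.0595
finger_force: 30.0
```

Run:
```python
from d import *
o=robot.get_obs();print(o["tool_pos"],o["ee_rot"],o["width"],o["finger_force"])
delta([.540,.0431,.0232],90.8)
```

```text
[0.53869534 0.0429798  0.04744088] [-3.13927815e+00 -2.77239244e-04  1.58454095e+00] 0.05948820110136133 29.9987930059433
turn [-0.002 -0.    -0.   ] cm [0.01 0.14 2.42]
```

Call:
move_arm(
  deltas=[0,0,0,0,0.05,0.6,1,0,0,0,0,0.05,1,1,0,0,0,0,0.05,1.4,1,0,0,0,0,0.05,1.7,1,0,0,0,0,0.05,1.8,1],
)

```text
time: 17.85
tool_pos: [0.5419, 0.0448, 0.0344]
ee_rot: [3.136, -0.003, 1.585]
wrist_force: [-4.3, 5.1, 12.6]
width: 0.0597
finger_force: 30.0
```

Call:
move_arm(
  deltas=[0,0,0,0.15,-0.25,-0.4,1,0,0,0,0.15,-0.25,-0.4,1,0,0,0,0.15,-0.25,-0.4,1],
)

```text
time: 18.15
tool_pos: [0.5388, 0.0444, 0.0352]
ee_rot: [3.138, -0.0, 1.584]
wrist_force: [2.6, -0.2, 1.9]
width: 0.0597
finger_force: 30.0
```

Call:
move_arm(
  deltas=[0,0,0,0,0.1,0.3,1,0,0,0,0,0.1,0.6,1,0,0,0,0,0.1,0.9,1],
)

```text
time: 18.45
tool_pos: [0.5388, 0.0444, 0.0249]
ee_rot: [3.141, -0.0, 1.584]
wrist_force: [2.0, 0.3, -0.4]
width: 0.0597
finger_force: 30.0
```

It has gone in, with about 2 mm left to the floor.

Call:
move_arm(
  deltas=[0,0,0,0,0,0.2,1,0,0,0,0,0,0.2,1,0,0,0,0,0,0.2,-1,0,0,0,0,0,0.2,-1,0,0,0,0,0,0.2,-1,0,0,0,0,0,-3,-1,0,0,0,0,0,-7,-1,0,0,0,0,0,-11,-1],
)

```text
time: 19.25
tool_pos: [0.5372, 0.0445, 0.1355]
ee_rot: [-3.139, 0.0, 1.585]
wrist_force: [1.2, -0.4, 0.6]
width: 0.0943
finger_force: 0.0
```

Run:
```python
from d import *
o=robot.get_obs();print(o["tool_pos"],o["ee_rot"],o["width"],o["finger_force"])
delta([.38,.0877,.13],90.8)
s=cam("scene")
P=cloud(s)
cv2.imwrite("pics/p3.png",cv2.resize(s["image"][140:260,180:350,::-1],None,fx=4,fy=4))
```

```text
[0.53723753 0.04450143 0.13554885] [-3.13853247e+00  4.05667629e-05  1.58489429e+00] 0.09430626881065197 0.0
turn [-0.003  0.     0.   ] cm [  4.54 -15.66   0.6 ]
```

View pics/p3.png

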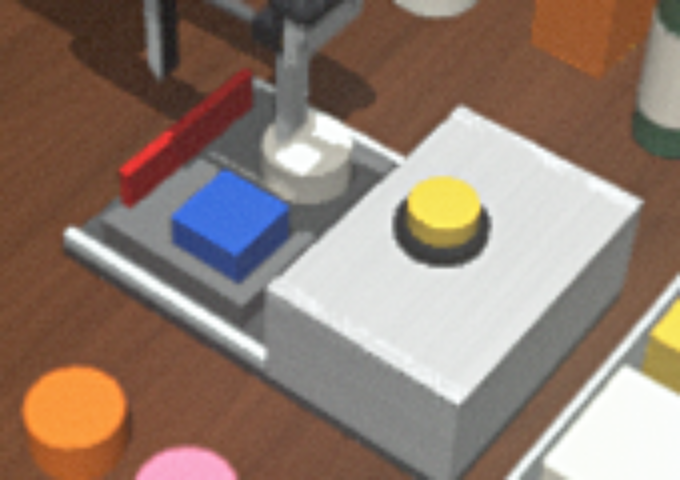

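Both blocks are seated, blue at crop (232,222) and white at (305,155). Next I close the fingers and go behind the lip.

Call:
move_arm(
  deltas=[0,0,0,1.5,-5,0,1,0,0,0,3,-10,0,1,0,0,0,4.3,-15.2,0,1,0,0,0,4.3,-15.2,3,1,0,0,0,4.3,-15.2,7,1,0,0,0,4.3,-15.2,10,1,0,0,0,4.3,-15.2,11.7,1,0,0,0,4.3,-15.2,11.7,1],
)

```text
time: 20.1
tool_pos: [0.3825, 0.0851, 0.0152]
ee_rot: [-3.134, 0.001, 1.585]
wrist_force: [0.6, 0.0, 0.4]
width: 0.0333
finger_force: 0.0
```

Call:
move_arm(
  deltas=[0,0,0,0,0,0,1,0,0,0,0,0,0,1,0,0,0,0,0,0,1,0,0,0,0,0,0,1],
)

```text
time: 20.5
tool_pos: [0.3867, 0.0854, 0.0194]
ee_rot: [3.139, -0.0, 1.585]
wrist_force: [0.8, 0.4, -0.1]
width: 0.0022
finger_force: 0.0
```

Call:
move_arm(
  deltas=[0,0,0,0.2,2.5,0,1,0,0,0,0.2,4.5,0,1,0,0,0,0.2,5.5,0,1,0,0,0,0.2,6.5,0,1,0,0,0,0.2,7.5,0,1,0,0,0,0.2,8.5,0,1,0,0,0,0.2,9.5,0,1,0,0,0,0.2,10.5,0,1],
)

```text
time: 21.3
tool_pos: [0.4912, 0.0884, 0.0184]
ee_rot: [-3.141, 0.001, 1.585]
wrist_force: [-3.4, -1.7, 2.9]
width: 0.0007
finger_force: 2.0
```

Call:
move_arm(
  deltas=[0,0,0,0,1,0,1,0,0,0,0,2,0,1,0,0,0,0,3,0,1,0,0,0,0,4,0,1,0,0,0,0,5,0,1],
)

```text
time: 21.8
tool_pos: [0.5414, 0.0892, 0.0181]
ee_rot: [-3.141, 0.001, 1.585]
wrist_force: [-4.2, -3.6, 1.6]
width: 0.0006
finger_force: 2.0
```

Call:
move_arm(
  deltas=[0,0,0,0,0.7,0,1,0,0,0,0,1.4,0,1,0,0,0,0,2,0,1,0,0,0,0,2.4,0,1],
)

```text
time: 22.2
tool_pos: [0.5651, 0.0899, 0.018]
ee_rot: [-3.141, -0.0, 1.585]
wrist_force: [-2.9, -2.4, 0.2]
width: 0.0001
finger_force: 1.7
```

Call:
move_arm(
  deltas=[0,0,0,0,0.3,0,1,0,0,0,0,0.6,0,1,0,0,0,0,0.9,0,1,0,0,0,0,1.1,0,1],
)

```text
time: 22.6
tool_pos: [0.567, 0.0899, 0.0182]
ee_rot: [-3.122, 0.001, 1.585]
wrist_force: [-26.7, -3.4, 17.2]
width: 0.0005
finger_force: 13.5
```

Call:
move_arm(
  deltas=[0,0,0,0,-1.5,0,1,0,0,0,0,-3,0,1,0,0,0,0,-3,-4,1,0,0,0,0,-3,-9,1,0,0,0,0,-3,-13,1,0,0,0,0,-3,-13,1,0,0,0,0,-3,-13,1],
)

```text
time: 23.3
tool_pos: [0.5477, 0.0906, 0.1505]
ee_rot: [3.135, -0.002, 1.586]
wrist_force: [1.4, 0.2, 0.4]
width: 0.0004
finger_force: 0.0
```

Run:
```python
from m import *
from d import *
o=robot.get_obs();print(o["tool_pos"],o["ee_rot"],o["width"],o["finger_force"])
delta([.6826,.0865,.14],90.8)
s=cam("scene"); measure(s,dict(lip=(270,200)))
cv2.imwrite("pics/p4.png",cv2.resize(s["image"][120:270,180:380,::-1],None,fx=3,fy=3))
```

```text
[0.54774024 0.09056097 0.15048102] [ 3.13523371e+00 -1.58909463e-03  1.58564172e+00] 0.00042958998802423244 0.0
turn [ 0.006 -0.002  0.001] cm [-0.61 13.47  1.13]
lip 206 rect [589.1  82.5] [ 16.6 146.2] 0.3 circ [587.7  82.5] 73.2 z 0.0708
```

View pics/p4.png

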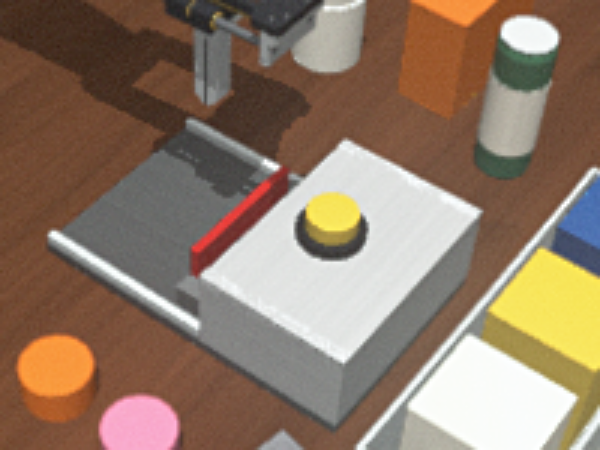

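The lip is now at the housing front, with the slide home; the plunger is at crop (333,218). Next I move above it.

Call:
move_arm(
  deltas=[0,0,0,-0.2,5,0,1,0,0,0,-0.4,9,0,1,0,0,0,-0.5,13.3,0,1,0,0,0,-0.5,13.3,1,1,0,0,0,-0.5,13.3,2.5,1,0,0,0,-0.5,13.3,2.5,1,0,0,0,-0.5,13.3,2.5,1],
)

```text
time: 24.05
tool_pos: [0.6771, 0.0867, 0.1227]
ee_rot: [-3.14, -0.0, 1.585]
wrist_force: [0.3, 0.5, 0.1]
width: 0.0002
finger_force: 0.0
```

Call:
move_arm(
  deltas=[0,0,0,0,0.5,0.8,1,0,0,0,0,0.5,1.5,1,0,0,0,0,0.5,2.1,1,0,0,0,0,0.5,2.6,1,0,0,0,0,0.5,3,1,0,0,0,0,0.5,3.3,1],
)

```text
time: 24.65
tool_pos: [0.6836, 0.0865, 0.0909]
ee_rot: [-3.141, 0.0, 1.585]
wrist_force: [-2.7, -0.7, 4.1]
width: 0.0002
finger_force: 2.1
```

Call:
move_arm(
  deltas=[0,0,0,0,0,0.3,1,0,0,0,0,0,0.5,1,0,0,0,0,0,0.7,1,0,0,0,0,0,0.7,1],
)

```text
time: 25.05
tool_pos: [0.6836, 0.0865, 0.0852]
ee_rot: [3.141, 0.0, 1.585]
wrist_force: [-5.1, -0.1, 8.7]
width: 0.0005
finger_force: 4.0
```

Call:
move_arm(
  deltas=[0,0,0,0,0,0.2,1,0,0,0,0,0,0.4,1,0,0,0,0,0,0.4,1],
)

```text
time: 25.35
tool_pos: [0.6839, 0.0866, 0.085]
ee_rot: [3.139, 0.0, 1.585]
wrist_force: [-8.3, -0.2, 16.9]
width: 0.0003
finger_force: 8.7
```

Position stopped while the force rose to 17 N, so the plunger is at the bottom of its stroke. Retreat upward.

Call:
move_arm(
  deltas=[0,0,0,0,0,-2,1,0,0,0,0,0,-5,1,0,0,0,0,0,-9,1,0,0,0,0,0,-9,1,0,0,0,0,0,-9,1,0,0,0,0,0,-9,1],
)

```text
time: 25.95
tool_pos: [0.6832, 0.0864, 0.1669]
ee_rot: [-3.139, 0.0, 1.585]
wrist_force: [-0.2, 0.3, -0.3]
width: 0.0003
finger_force: 0.0
```

Run:
```python
from m import *
o=robot.get_obs();print(o["tool_pos"],o["wrist_force"],o["time"])
s=cam("scene"); measure(s,dict(lip=(270,200),plunger=(290,190)))
```

```text
[0.68321968 0.08644319 0.1669275 ] [-0.2279659   0.26415962 -0.27048656] 25.95
lip 209 rect [589.3  82.5] [ 16.6 146.1] 0.1 circ [587.1  82.5] 73.2 z 0.0708
plunger 161 rect [684.5  86.2] [43.5 45.4] 72.9 circ [685.5  83.7] 24.8 z 0.1314
```

```bash
python3 -c "
from bench import robot
print(robot.close_job())"
```

```text
the job is handed in; nothing more can be done
None
```

The job is handed in, though no verdict came back: both blocks looked seated in the pictures, the slide is home against its stop, and the plunger was pressed to its stop and read back up (top at 131 mm), at about 26 s of the 72 s.

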